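# Bring a cover glass out over the ledge of its carrying rack

## Robot

A 6-joint arm with a two-finger parallel gripper is mounted at the origin on a cart in front of the work surface, level with it; the furniture and walls round the work are solid. World frame = base frame: x ahead of the robot, y to its left, z up, the work surface at z = 0. Lengths are in m, angles in rad, forces in N, time in s.
With the tool pointing down it reaches from about 0.35 to 0.775 m from the base axis. Payload 7.3 kg.
Tool frame: the origin (TCP) lies midway between the tips of the shut fingers; the grasp point (between the pads) lies 19 mm behind it; z points along the fingers, y is the direction in which the jaws open and shut (so a half turn about z gives the same grasp; the last joint's range is limited). The gripper opens to 92 mm and grips with 3 to 60 N. Pads are 19 mm wide; open, the fingers measure 130 mm over their backs; the gripper's body (75 mm by 190 mm) begins 47 mm behind the grasp point.
Start: joints at [1.172, 0.342, 1.524, -0, 1.275, -0.146], TCP at [0.131, 0.508, 0.227] pointing down, gripper open.
Joint ranges: [-2.53, 2.53], [-0.77, 2.02], [0.04, 2.7], [-1, 4.14], [0.28, 2.66], [-3.11, 3.11]. Speed limits (rad/s): [2.57, 2.57, 3.14, 3.14, 3.14, 3.14].

## Interface

Orientations are given as a rotation vector (axis times angle).
In Python, from station import get_state, snapshot, close_job, boxes_of, place_of gives the robot as it stands.
- The arm moves only by the tool play_rows, never from a script. Its argument "increments" is a list that holds one entry, the list of rows, each a list of 5 numbers: the finger opening in mm, from 0 to 91.8, then the shift along the world's x, y, z in mm, then the turn about the world's z in degrees. In form: [[[grip, x, y, z, twist], ...]]. A call has 1 to 10 rows; each row is the pose to reach, as a shift and turn from the pose commanded when the call began; what a row does not reach only later rows make up. A row lasts 1/10 s, in which the tool goes at most 50 mm and 8.59 degrees, less where a joint would pass 70% of its speed; a pose out of reach is approached as far as the arm can. A call with a gripper value outside its range is refused whole. The fingers move at their own pace and stop on an object; "force" is the grip in N (left out, the last holds). Time passes only in rows, so rows that repeat a pose let the fingers close. It gives the time, the measured TCP pose, the force and the opening at its end, in the units of the state.
- get_state(): the state, without advancing time (a new reading comes with each control period).
- snapshot(name): name is "scene" or "side" or "wrist"; returns a dict with "img" (384x512x3 uint8, blue, green, red), "depth" (384x512 float32, m along the optical axis (not along the pixel's ray), 0 where there is no reading), "K" (3x3 intrinsics, pixels), "k1" (the pictures are not rectified: a ray, as slopes to the right and down, at radius r is drawn at 1 + k1 r^2 times it, then the intrinsics apply), "origin" and "attitude" of the camera in the world; the wrist camera has in their place "T_tool_cam" (4x4, takes a point from camera to tool coordinates, whose origin is the TCP and whose axes are the flange's). Camera axes: x right, y up, looking along -z (the intrinsics and any distortion apply to the point x, -y, -z); pixel columns grow to the right and rows downward; lengths in m; the calibration is good to about 2 mm. A picture is of the moment at which its call begins: read the wrist's pose just before it.
- close_job(): hands the job in, once; it reports no verdict.
Trained networks look in the newest picture that a camera, given by its name, has taken for a name from the list of things; names that differ only in an ending like _2 or _b are one class to them, and where a whole thing is asked for, a point or a joint stands for the part that bears it (a point fixed in the world has none). Each returns a list of dicts, best first, with "confidence" (0 to 1); they miss things now and then, are a little off and sometimes report something else, mostly with a low value. They report only what shows in the picture. A call takes as long as a camera call.
- boxes_of(camera, target): "rect" ([left, top, right, bottom] in pixels, round what is visible of it).
- place_of(camera, target): "xy" ([column, row] in pixels: a listed point, or the origin of a listed thing).
The state is a dict: "clock": time; "q": joint angles; "dq": joint speeds; "joint_torque": joint torques, N m; "ee_pos": TCP position; "tcp_rot": TCP orientation; "contact_force": force on the tool from outside, world axes, zero at the start; "wrist_torque": the same for the moment, N m; "finger_gap": finger opening in m.
Only numpy, scipy, OpenCV 4.12 (cv2) and the standard library are available. Lean on these libraries where they do the work, as an engineer would, in place of code of your own. Each camera call takes 0.05 s, during which the arm holds its last target.

## Task

The ring mould on the right needs its cover glass, so get the one in the white carrying rack ready to be taken by its edge. With the fingertips, turn the rack's turn-button (red thumb pin) right down, either way, so that it no longer bars the lane, then gently push the glass flat along the lane until about 25 mm of it overhangs the open end. Leave the button down and the glass lying there; pick nothing up, do not tip the glass or let it fall, and do not disturb the other things on the bench.

Things in the scene. Friction and masses are not known exactly. Their poses are not given: they have to be found in the camera images.
- rack: White plastic carrying rack, 106 (x) x 170 (y) x 50 mm, fixed to the bench; origin centre of its underside on the bench. Own y runs along the lane, the open end is at -y. The deck (lane floor) is 40 mm above the bench; two aluminium side rails, 84 mm apart inside, and a rear stop (inner face at y = +79 mm) stand 10 mm above the deck. Behind the glass the lane is empty.
- ledge_edge (a point): Middle of the front edge of the deck, at the open end of the lane: in the rack's frame (0, -85, 40) mm; axes as the rack's. -y points outward.
- turn_button (a joint): Turn-button on the rack's end face, angle in rad: about 0 = upright, standing 17 mm above the deck and barring the lane; +1.57 = flat toward the rack's +x, -1.57 = flat toward its -x (stops at both). The lane is clear beyond 1.35 either way. Pivot axis is the rack's y, 16 mm below the deck in the lane's middle. It stays where left; turning takes about 1 N at the pin.
- thumb_pin (a point): Middle of the red thumb pin on the turn-button: 12 mm thick, 24 mm long along the rack's y, 26 mm from the pivot. It sticks out in front of the open end, from 8 to 32 mm outward of the ledge edge; this point is 20 mm outward. Upright it is 10 mm above the deck; turned flat it is 26 mm to the side and 16 mm below the deck.
- cover_glass: Loose greenish glass plate, 80 x 80 x 6 mm, 0.1 kg, flat on the deck between the rails (2 mm play each side). Origin centre of its underside; its sides lie along the lane. At the start its front edge is 5 to 33 mm behind the ledge edge. With its centre 15 mm behind the ledge edge it overhangs 25 mm; past 40 mm of overhang it would fall.
- ring_mould: Bystander: grey steel ring mould, 75 mm across, 40 mm high, on its base glass; origin centre of its underside.
- base_glass: Bystander: greenish glass, 88 x 88 x 5 mm, flat on the bench under the ring mould; origin centre of its underside.
- stopwatch: Bystander: black round stopwatch lying flat, 65 x 58 x 15 mm; origin centre of its underside.
- brass_weight: Bystander: brass check weight with knob, 31 mm across, 42 mm high; origin centre of its underside.
- tape_roll: Bystander: roll of tan tape lying flat, 67 mm across, 24 mm high; origin centre of its underside.

How it is judged:
By the outcome, as a careful person would: the job done as asked, in the order asked, and still so for the second after the job is handed in, with the robot touching nothing.
It also fails if it takes over 42 s, if anything falls off the work surface, if the arm or the gripper's body presses on something with over 40 N, if the wrist force passes 120 N, or if a joint passes its speed limit or range.

## Working session

There is one attempt and no reset: what is moved stays moved. The work goes in short steps, Python scripts to look and compute and a tool call to move; the robot and the scene stay as the last step left them, time stands still between calls to the robot, and variables do not carry over. Pictures are saved under pics/ and viewed, and the job is handed in when it is done.

Besides the shell and the picture viewer there is one more tool, called after "Emit:" as a command line: name --argument value ..., lists and objects as JSON in quotes. play_rows: Moves the arm, as the interface text tells. Its arguments: {"type":"object","properties":{"increments":{"type":"array"},"force":{"type":"number"}},"required":["increments"]}

```bash
mkdir -p pics
cat > h.py <<'E'
import numpy as np, cv2
from station import *
from scipy.spatial.transform import Rotation as R
def cam(s,st=None):
    if 'origin' in s:
        A=np.array(s['attitude']); o=np.array(s['origin'])
        M=A if A.shape==(3,3) else R.from_rotvec(A).as_matrix()
        return M,o
    T=np.array(s['T_tool_cam']); Rt=R.from_rotvec(st['tcp_rot']).as_matrix()
    return Rt@T[:3,:3], Rt@T[:3,3]+np.array(st['ee_pos'])
def ray(s,uv):
    K=np.array(s['K']); d=np.array([(uv[0]-K[0,2])/K[0,0],(uv[1]-K[1,2])/K[1,1]])
    u=d.copy()
    for _ in range(30): u=d/(1+s['k1']*(u@u))
    return np.array([u[0],-u[1],-1.])
def at_z(s,uv,z,st=None):
    M,o=cam(s,st); r=M@ray(s,uv); return o+r*(z-o[2])/r[2]
def at_d(s,uv,st=None):
    M,o=cam(s,st); d=s['depth'][int(round(uv[1])),int(round(uv[0]))]
    return o+M@ray(s,uv)*d
def proj(s,p,st=None):
    M,o=cam(s,st); c=M.T@(np.array(p)-o); u=np.array([c[0],-c[1]])/-c[2]; u=u*(1+s['k1']*(u@u))
    K=np.array(s['K']); return np.array([K[0,0]*u[0]+K[0,2],K[1,1]*u[1]+K[1,2]])
E
python3 - <<'E'
from h import *
st=get_state(); print(st)
for n in ["scene","side","wrist"]:
    s=snapshot(n); cv2.imwrite(f"pics/{n}0.png",s['img'])
    print(n,{k:v for k,v in s.items() if k not in('img','depth')})
    for t in ["rack","ledge_edge","turn_button","thumb_pin","cover_glass"]:
        print(t,[(np.round(d['xy'],1),round(d['confidence'],2)) for d in place_of(n,t)[:2]] if t!='turn_button' else '',[(np.round(d['rect']),round(d['confidence'],2)) for d in boxes_of(n,t)[:2]])
E
```

```text
{'clock': 0.0, 'q': array([ 1.17198565e+00,  3.42704800e-01,  1.52498817e+00, -1.30630532e-05,
        1.27537467e+00, -1.46007063e-01]), 'dq': array([ 8.41624024e-04,  4.50230480e-04,  3.96597784e-05, -1.42126398e-03,
        2.59388158e-03, -8.02601350e-04]), 'joint_torque': array([ 1.33465786e-03, -4.31230474e+01, -2.44220960e+01,  7.18296412e-02,
        5.59654017e-02, -1.43762286e-04]), 'ee_pos': array([0.13114668, 0.50795591, 0.22606432]), 'tcp_rot': array([-3.95991831e-01, -3.11614700e+00,  2.23648359e-03]), 'contact_force': array([ 0.90768453, -0.47992355, -0.50759436]), 'wrist_torque': array([ 0.036717  , -0.00802048,  0.03060138]), 'finger_gap': 0.0914978925430387}
scene {'K': array([[384.29162341,   0.        , 250.49647071],
       [  0.        , 384.29162341, 193.63742243],
       [  0.        ,   0.        ,   1.        ]]), 'k1': 0.00022638086504573292, 'origin': array([ 0.09432096, -0.87700561,  1.03269468]), 'attitude': array([ 0.77038878, -0.1589625 , -0.3869867 ])}
rack [(array([255.4, 211.1]), 0.91)] [(array([232., 182., 282., 230.]), 0.85)]
ledge_edge [(array([2
[... 827 characters left out ...]
array([254.6, 190.2]), 0.72)] [(array([243., 185., 264., 195.]), 0.52)]
wrist {'K': array([[285.42920254,   0.        , 258.85139051],
       [  0.        , 285.42920254, 191.94995654],
       [  0.        ,   0.        ,   1.        ]]), 'k1': -0.04259681133029571, 'T_tool_cam': array([[-1.29696742e-05,  9.53668749e-01,  3.00858633e-01,
         8.12534751e-02],
       [ 9.99999992e-01,  4.99342609e-05, -1.15173926e-04,
        -4.44816128e-04],
       [-1.24860928e-04,  3.00858629e-01, -9.53668742e-01,
        -1.57862416e-01],
       [ 0.00000000e+00,  0.00000000e+00,  0.00000000e+00,
         1.00000000e+00]])}
rack [] []
ledge_edge [] []
turn_button  []
thumb_pin [] []
cover_glass [] []
```

Run:
```python
from h import *
s=snapshot("scene"); c=s['img'][140:270,190:340]; cv2.imwrite("pics/sc1.png",cv2.resize(c,None,fx=5,fy=5,interpolation=cv2.INTER_CUBIC))
s2=snapshot("side"); c=s2['img'][150:290,190:330]; cv2.imwrite("pics/sd1.png",cv2.resize(c,None,fx=4,fy=4,interpolation=cv2.INTER_CUBIC))
print(at_z(s,(255.4,211.1),0),at_z(s,(267.1,216),.04),at_z(s,(259.5,206.8),.04),at_z(s,(267.8,220.8),.05))
print(at_z(s2,(254.7,202.2),0),at_z(s2,(254.6,190.2),.04),at_z(s2,(257.9,182.2),.04),at_z(s2,(260,257),.02))
```

```text
[ 0.48131258 -0.02527131  0.        ] [ 0.49406256 -0.09501486  0.04      ] [ 0.48782397 -0.04534133  0.04      ] [ 0.48306213 -0.1233179   0.05      ]
[ 0.48453038 -0.00710359  0.        ] [ 0.48429179 -0.03728682  0.04      ] [ 0.47045493 -0.11176112  0.04      ] [0.46528635 0.37528048 0.02      ]
```

View pics/scene0.png

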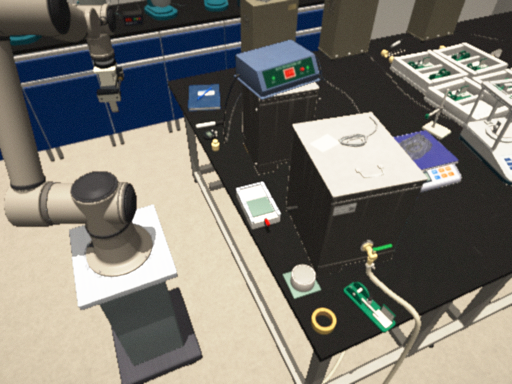

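View pics/sc1.png

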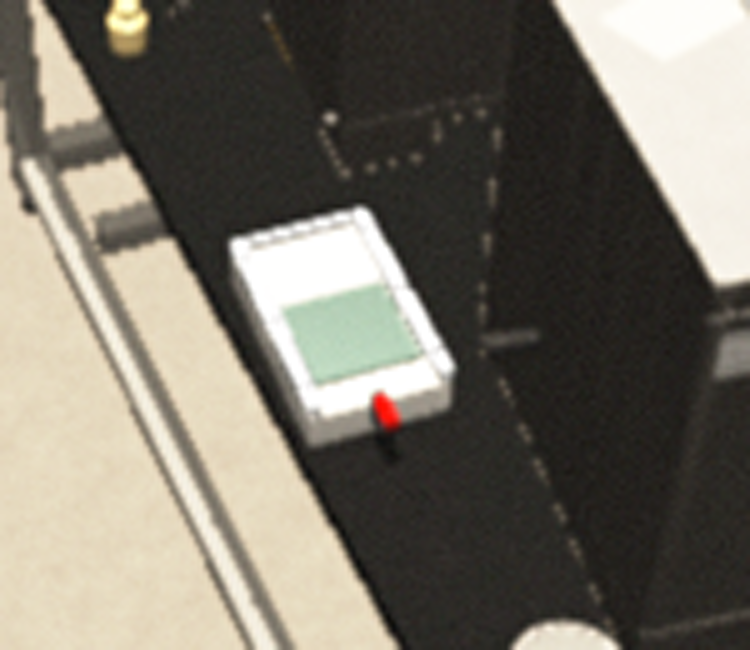

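View pics/sd1.png

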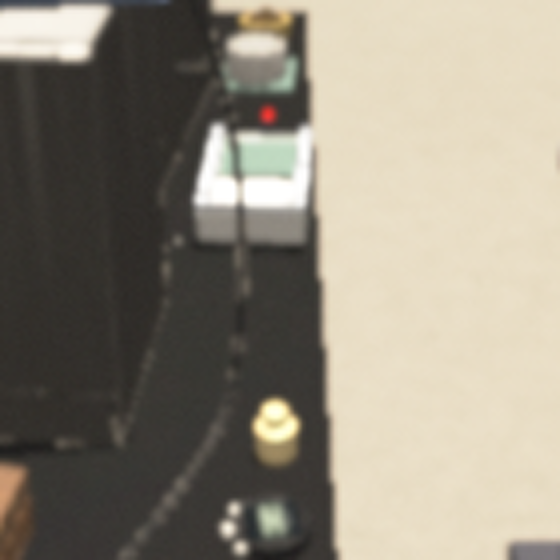

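The scene shows the rack at about (257,205), its open end and the red pin at (267,222) pointing to -y. The glass is well back from the edge, and a tall instrument stands on the +x side. Next I'll check clearances and move the wrist camera over the rack.

Run:
```python
from h import *
s=snapshot("scene")
f=lambda u,v:(190+u/5,140+v/5)
for n,p,z in [("stopL",(232,242),.05),("stopR",(368,210),.05),("frontL",(305,418),.05),("frontR",(452,372),.05),("glassFL",(318,383),.046),("glassFR",(424,357),.046),("glassBL",(284,309),.046),("glassBR",(388,287),.046),("boxcorner",(484,345),0),("box2",(620,650),0),("osc",(345,175),0),("osc2",(490,110),0),("edge",(400,650),0),("edge2",(150,190),0)]:
    print(n,np.round(at_z(s,f(*p),z),3))
for n,r in [("boxtop",(294,122)),("boxtopfront",(327,190)),("oscstand",(245,90)),("osctop",(250,75))]: print(n,np.round(at_d(s,r),3))
```

```text
stopL [0.444 0.063 0.05 ]
stopR [0.55  0.055 0.05 ]
frontL [ 0.426 -0.112  0.05 ]
frontR [ 0.535 -0.114  0.05 ]
glassFL [ 0.448 -0.084  0.046]
glassFR [ 0.525 -0.091  0.046]
glassBL [ 0.454 -0.011  0.046]
glassBR [ 0.531 -0.02   0.046]
boxcorner [ 0.59  -0.061  0.   ]
box2 [ 0.55  -0.328  0.   ]
osc [0.573 0.146 0.   ]
osc2 [0.715 0.171 0.   ]
edge [ 0.422 -0.273  0.   ]
edge2 [0.424 0.191 0.   ]
boxtop [0.703 0.134 0.224]
boxtopfront [ 0.546 -0.319  0.349]
oscstand [0.586 0.313 0.285]
osctop [0.56  0.206 0.404]
```

Emit:
play_rows --increments '[[[0,30,-40,20,2],[0,55,-83,20,4],[0,80,-126,20,6],[0,105,-169,20,9],[0,130,-212,20,9],[0,155,-255,20,9],[0,180,-298,20,9],[0,205,-341,20,9],[0,230,-384,20,9],[0,255,-427,20,9]]]'

```text
clock: 2.65
ee_pos: [0.3864, 0.0804, 0.2471]
tcp_rot: [0.151, 3.137, 0.001]
contact_force: [0.9, 0.7, -0.8]
finger_gap: 0.0165
```

Emit:
play_rows --increments '[[[0,20,-40,0,0],[0,40,-80,0,0],[0,60,-120,0,0],[0,70,-150,0,0],[0,70,-150,0,0],[0,70,-150,0,0]]]'

```text
clock: 3.25
ee_pos: [0.4554, -0.0678, 0.2464]
tcp_rot: [-0.153, -3.137, -0.001]
contact_force: [-0.2, 0.0, -0.0]
finger_gap: 0.0005
```

Run:
```python
from h import *
st=get_state(); s=snapshot("wrist"); print(st['clock'],st['ee_pos'],st['tcp_rot'],st['contact_force'])
np.savez("w1.npz",**s,ee_pos=st['ee_pos'],tcp_rot=st['tcp_rot'])
cv2.imwrite("pics/w1.png",cv2.resize(s['img'],(800,600),interpolation=cv2.INTER_CUBIC))
for t,z in [("rack",0),("ledge_edge",.04),("thumb_pin",.05),("cover_glass",.04)]:
    for d in place_of("wrist",t)[:2]: print(t,d['xy'],d['confidence'],at_z(s,d['xy'],z,st),at_d(s,d['xy'],st))
```

```text
3.25 [ 0.45542651 -0.06777132  0.24644854] [-1.52845954e-01 -3.13704521e+00 -1.12197990e-03] [-0.17427748  0.04900503 -0.04044723]
ledge_edge [233.4, 190.4] 0.83 [ 0.48318277 -0.1049968   0.04      ] [ 0.48552531 -0.1059566   0.03214186]
thumb_pin [219.8, 190.7] 0.67 [ 0.47888076 -0.12144437  0.05      ] [ 0.47694579 -0.1203138   0.05657312]
cover_glass [278.5, 189.3] 0.89 [ 0.48752474 -0.04489679  0.04      ] [ 0.48554877 -0.04516956  0.04637369]
```

View pics/w1.png

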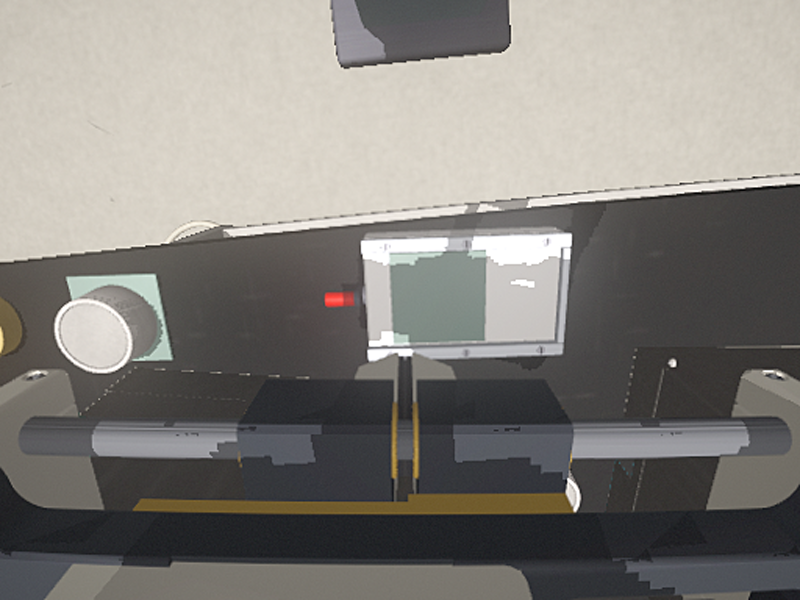

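Run:
```python
from h import *
s=np.load("w1.npz"); s={k:s[k] for k in s}; st=s
k=1.5625
c=cv2.resize(s['img'][135:240,200:380],None,fx=4.4,fy=4.4,interpolation=cv2.INTER_CUBIC); cv2.imwrite("pics/w1c.png",c)
print(R.from_rotvec(s['tcp_rot']).as_matrix().round(3))
for n,p,z in [("LT",(363,241),.05),("RT",(572,236),.05),("LB",(367,350),.05),("RB",(564,346),.05),("gFT",(391,250),.046),("gFB",(391,342),.046),("gRT",(486,250),.046),("gRB",(486,342),.046),("pinL",(325,299),.05),("pinR",(354,299),.05)]:
    print(n,np.round(at_z(s,(p[0]/k,p[1]/k),z,st),4))
```

```text
[[-0.995  0.097 -0.001]
 [ 0.097  0.995  0.001]
 [ 0.001  0.001 -1.   ]]
LT [ 0.4331 -0.0993  0.05  ]
RT [0.4451 0.068  0.05  ]
LB [ 0.5275 -0.1077  0.05  ]
RB [0.5407 0.0625 0.05  ]
gFT [ 0.4433 -0.0779  0.046 ]
gFB [ 0.5238 -0.0865  0.046 ]
gRT [ 0.4508 -0.0009  0.046 ]
gRB [ 0.5319 -0.0043  0.046 ]
pinL [ 0.4783 -0.1369  0.05  ]
pinR [ 0.4806 -0.1128  0.05  ]
```

View pics/w1c.png

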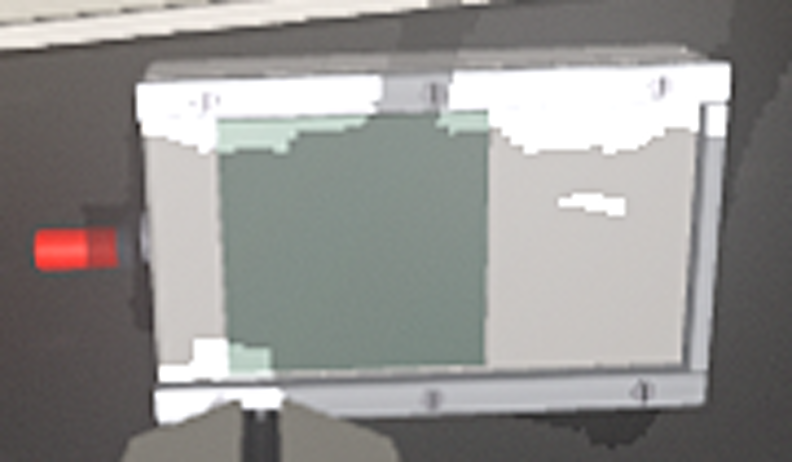

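Run:
```python
from h import *
s=snapshot("scene"); cv2.imwrite("pics/sc2.png",cv2.resize(s['img'][100:340,220:440],None,fx=3,fy=2.5))
P=[]
for v in range(150,270,4):
  for u in range(280,440,4):
    if s['depth'][v,u]>0:
      p=at_d(s,(u,v))
      if 0.02<p[2]<.33 and -.4<p[1]<.25 and .52<p[0]<.75: P.append(p)
P=np.array(P); print(len(P))
for a in np.arange(-.4,.1,.05):
    m=(P[:,1]>=a)&(P[:,1]<a+.05)
    if m.any(): print(round(a,2),m.sum(),np.percentile(P[m,0],[0,10,50]).round(3),P[m,2].min().round(2),P[m,2].max().round(2))
```

```text
470
-0.4 249 [0.551 0.575 0.649] 0.03 0.33
-0.35 55 [0.521 0.546 0.549] 0.04 0.33
-0.3 35 [0.551 0.553 0.557] 0.03 0.32
-0.25 33 [0.559 0.56  0.563] 0.03 0.32
-0.2 32 [0.568 0.569 0.572] 0.03 0.33
-0.15 30 [0.537 0.56  0.579] 0.03 0.32
-0.1 23 [0.583 0.585 0.588] 0.02 0.29
-0.05 2 [0.59  0.591 0.592] 0.12 0.14
```

View pics/sc2.png

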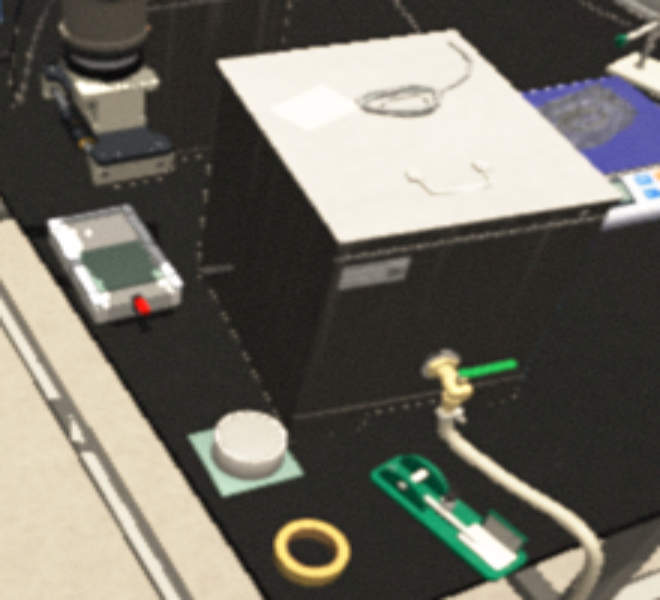

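The tall box face is at x≈0.58 near the pin, so there is room. I'm approaching on the pin's +x side and will turn it toward -x.

Emit:
play_rows --increments '[[[0,24,-35,0,1],[0,46,-68,0,1],[0,46,-68,-45,1],[0,46,-68,-90,1],[0,46,-68,-130,1],[0,46,-68,-160,1],[0,46,-68,-180,1],[0,46,-68,-195,1],[0,46,-68,-204,1],[0,46,-68,-204,1]]]'

```text
clock: 4.55
ee_pos: [0.5012, -0.135, 0.0419]
tcp_rot: [-0.122, -3.138, -0.001]
contact_force: [0.0, 0.2, -0.9]
finger_gap: 0.0005
```

Run:
```python
from h import *
st=get_state(); s=snapshot("wrist"); print(st['ee_pos'],st['contact_force'])
cv2.imwrite("pics/w2.png",cv2.resize(s['img'],(800,600),interpolation=cv2.INTER_CUBIC))
s=snapshot("scene"); cv2.imwrite("pics/sc3.png",cv2.resize(s['img'][160:260,220:340],None,fx=6,fy=6))
```

```text
[ 0.50119577 -0.13496128  0.04194469] [ 0.04828879  0.17796027 -0.88834418]
```

View pics/w2.png

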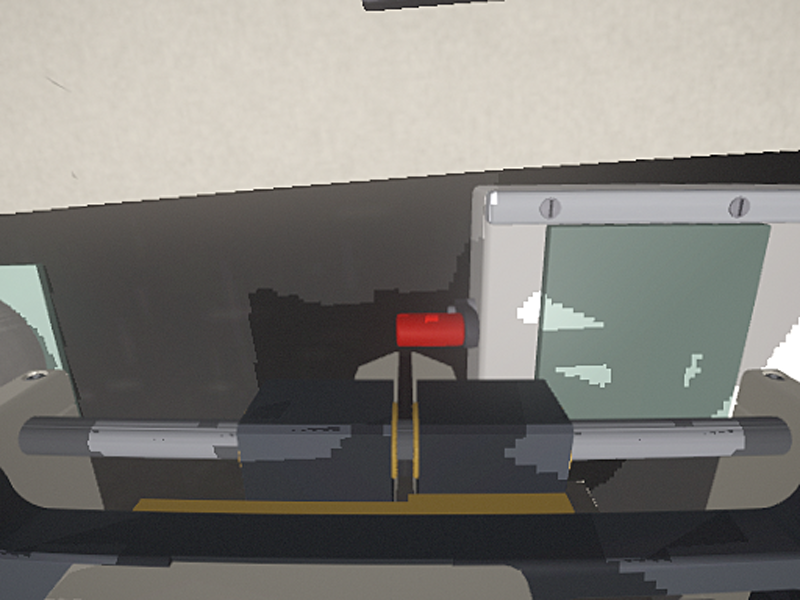

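View pics/sc3.png

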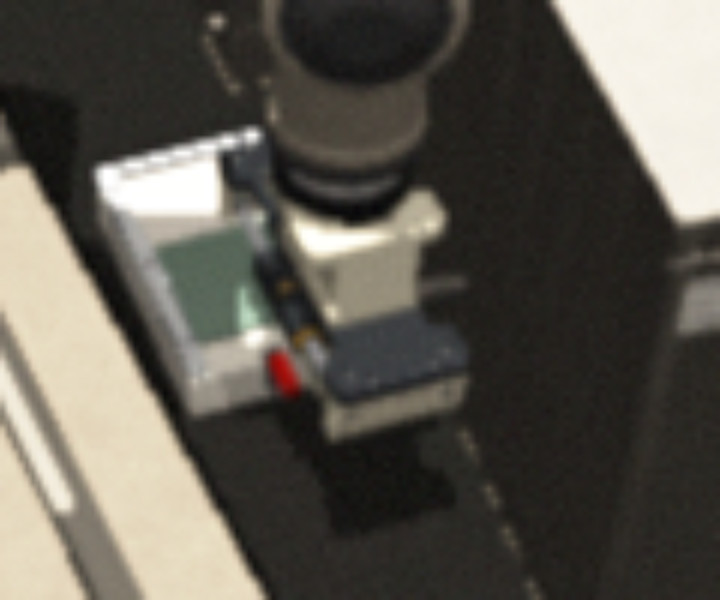

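Emit:
play_rows --increments '[[[0,0,-4,0,0],[0,-5,-4,0,0],[0,-9,-3,0,0],[0,-13,-3,0,0],[0,-17,-3,-1,0],[0,-21,-2,-2,0],[0,-25,-2,-4,0],[0,-29,-2,-6,0],[0,-31,-2,-7,0],[0,-31,-2,-7,0]]]'

```text
clock: 5.65
ee_pos: [0.4699, -0.1374, 0.0355]
tcp_rot: [-0.123, -3.138, -0.001]
contact_force: [0.3, -1.1, 0.3]
finger_gap: 0.0006
```

Run:
```python
from h import *
st=get_state(); s=snapshot("wrist"); print(st['ee_pos'],st['contact_force'])
cv2.imwrite("pics/w3.png",cv2.resize(s['img'],(800,600),interpolation=cv2.INTER_CUBIC))
```

```text
[ 0.46989456 -0.13741906  0.03550117] [ 0.32464256 -1.14810342  0.27302847]
```

View pics/w3.png

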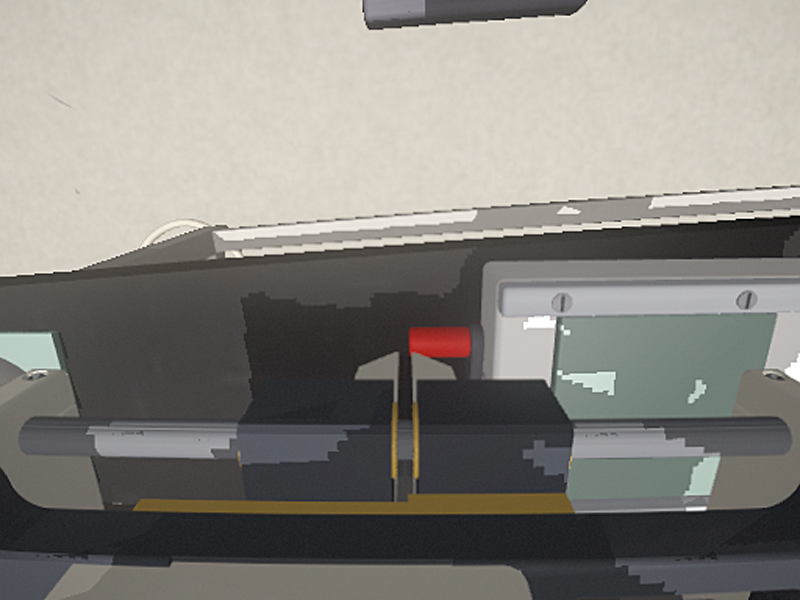

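The pin has swung toward -x and lies next to the tips at (440,342). Next I'll lift, move over it and press down.

Emit:
play_rows --increments '[[[0,2,0,14,0],[0,0,0,27,0],[0,-16,1,27,0],[0,-17,1,20,0],[0,-17,1,12,0],[0,-17,1,6,0],[0,-17,1,1,0],[0,-17,1,-3,0],[0,-17,1,-5,0],[0,-17,1,-5,0]]]'

```text
clock: 6.7
ee_pos: [0.4536, -0.1365, 0.0304]
tcp_rot: [-0.123, -3.139, -0.001]
contact_force: [-0.5, 0.1, -0.4]
finger_gap: 0.0004
```

Run:
```python
from h import *
st=get_state(); s=snapshot("wrist"); print(st['ee_pos'],st['contact_force'])
cv2.imwrite("pics/w4.png",cv2.resize(s['img'],(800,600),interpolation=cv2.INTER_CUBIC))
```

```text
[ 0.45362627 -0.13651985  0.0303821 ] [-0.48571442  0.11160177 -0.36440472]
```

View pics/w4.png

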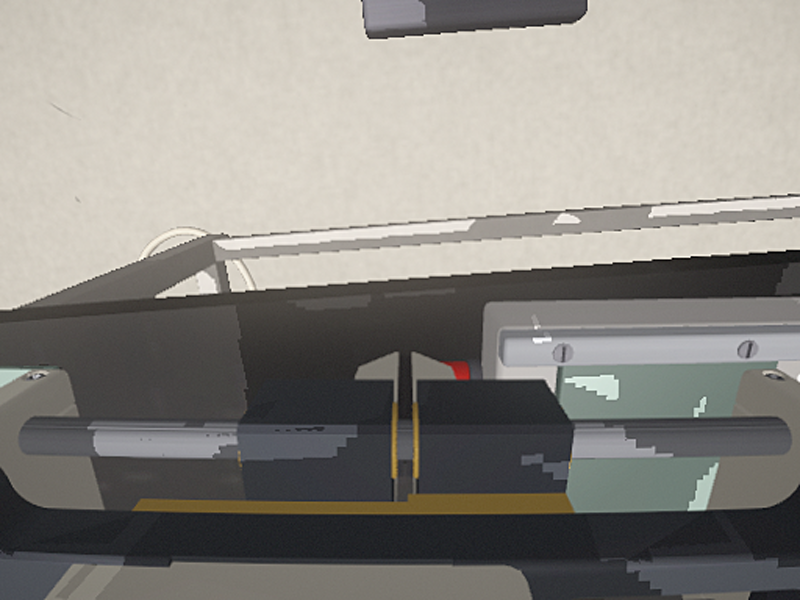

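Emit:
play_rows --increments '[[[0,0,0,-1,0],[0,0,0,-2,0],[0,0,0,-2,0]]]'

```text
clock: 7.05
ee_pos: [0.4541, -0.1369, 0.0292]
tcp_rot: [0.123, 3.138, -0.001]
contact_force: [-0.6, -0.5, 5.2]
finger_gap: 0.0008
```

Contact at the stop (5 N). I'll raise the tool and check the button.

Emit:
play_rows --increments '[[[0,0,0,30,0],[0,-2,5,75,0],[0,-5,20,120,0],[0,-5,40,165,0],[0,-5,50,200,0],[0,-5,50,200,0],[0,-5,50,200,0]]]'

```text
clock: 7.75
ee_pos: [0.4488, -0.0865, 0.2292]
tcp_rot: [0.122, 3.137, -0.001]
contact_force: [0.2, -0.9, -0.6]
finger_gap: 0.0006
```

Run:
```python
from h import *
st=get_state(); s=snapshot("wrist"); print(st['ee_pos'],st['contact_force'])
np.savez("w5.npz",**s,ee_pos=st['ee_pos'],tcp_rot=st['tcp_rot'])
cv2.imwrite("pics/w5.png",cv2.resize(s['img'][110:250,170:390],None,fx=3.6,fy=3.6,interpolation=cv2.INTER_CUBIC))
for t,z in [("ledge_edge",.04),("thumb_pin",.024),("cover_glass",.04)]:
    for d in place_of("wrist",t)[:2]: print(t,d['xy'],d['confidence'],at_z(s,d['xy'],z,st),at_d(s,d['xy'],st))
```

```text
[ 0.4488247  -0.08646606  0.22922133] [ 0.24401507 -0.86378072 -0.60915433]
ledge_edge [246.4, 197.8] 0.6 [ 0.48383342 -0.10580263  0.04      ] [ 0.48624053 -0.10632421  0.03282664]
ledge_edge [296.4, 198.9] 0.56 [ 0.49030478 -0.04183465  0.04      ] [ 0.48790024 -0.04259269  0.04678837]
thumb_pin [233.9, 178.6] 0.56 [ 0.46137283 -0.12094275  0.024     ] [ 0.460281   -0.12047368  0.02821745]
```

View pics/w5.png

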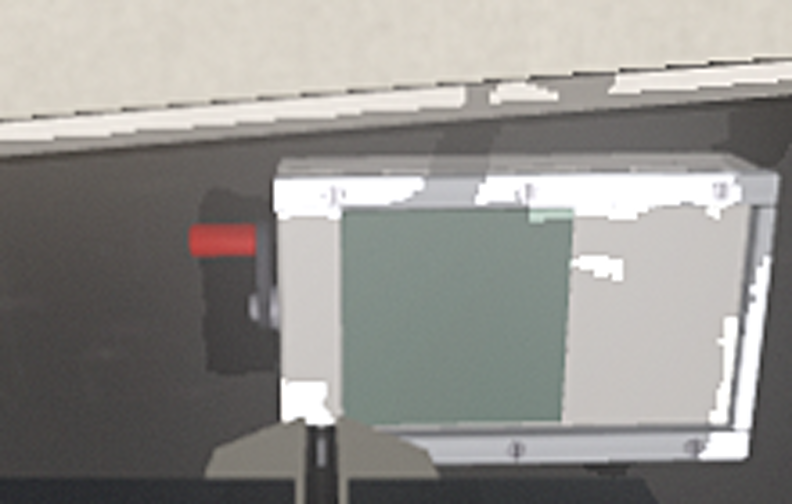

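Run:
```python
from h import *
s=np.load("w5.npz"); s={k:s[k] for k in s}; st=s
b=s['img'].astype(int); m=(b[:,:,2]>120)&(b[:,:,1]<70)&(b[:,:,0]<70)
m[:,:200]=0;ys,xs=np.where(m); print(len(xs),xs.min(),xs.max(),ys.min(),ys.max())
P=np.array([at_d(s,(u,v),st) for u,v in zip(xs,ys)]); print(np.median(P,0), np.percentile(P,[5,95],0).round(4))
f=lambda u,v:(170+u/3.6-.36,110+v/3.6-.36)
for n,p,z in [("ledgeT",(277,250),.04),("ledgeM",(280,310),.04),("ledgeB",(282,370),.04),("gFT",(341,215),.046),("gFM",(343,310),.046),("gFB",(345,415),.046),("gRT",(573,215),.046),("gRM",(567,310),.046),("gRB",(561,418),.046),("stopT",(746,215),.05),("stopM",(740,310),.05),("railTi",(450,207),.05),("railBi",(500,428),.05)]:
    print(n,np.round(at_z(s,f(*p),z,st),4))
```

```text
8 224 227 173 180
[ 0.4607504  -0.13225844  0.02737041] [[ 0.4548 -0.1336  0.0268]
 [ 0.4616 -0.1301  0.0286]]
ledgeT [ 0.4591 -0.1033  0.04  ]
ledgeM [ 0.4812 -0.1043  0.04  ]
ledgeB [ 0.5041 -0.1056  0.04  ]
gFT [ 0.4469 -0.0801  0.046 ]
gFM [ 0.4809 -0.0819  0.046 ]
gFB [ 0.5209 -0.084   0.046 ]
gRT [ 0.453  -0.0014  0.046 ]
gRM [ 0.487  -0.0036  0.046 ]
gRB [ 0.5282 -0.0059  0.046 ]
stopT [0.4564 0.0564 0.05  ]
stopM [0.4903 0.0559 0.05  ]
railTi [ 0.4461 -0.0435  0.05  ]
railBi [ 0.5285 -0.0288  0.05  ]
```

Run:
```python
from h import *
s=np.load("w5.npz"); s={k:s[k] for k in s}; st=s
Rt=R.from_rotvec(st['tcp_rot']).as_matrix()
for x in (.0095,-.0095):
  for z in (0,-.005,-.01,-.015,-.02,-.03):
    print(x,z,[ (1.5625*proj(s,Rt@np.array([x,y,z])+st['ee_pos'],st)).round(0) for y in (0,-.003,-.01,-.0195,.0195)])
cv2.imwrite("pics/w5f.png",cv2.resize(s['img'][215:275,200:320],None,fx=6,fy=6,interpolation=cv2.INTER_CUBIC))
```

```text
0.0095 0 [array([406., 354.]), array([398., 354.]), array([380., 354.]), array([355., 354.]), array([456., 354.])]
0.0095 -0.005 [array([406., 360.]), array([398., 360.]), array([379., 360.]), array([354., 360.]), array([458., 360.])]
0.0095 -0.01 [array([406., 366.]), array([398., 366.]), array([378., 366.]), array([352., 366.]), array([459., 366.])]
0.0095 -0.015 [array([406., 372.]), array([397., 372.]), array([378., 372.]), array([351., 372.]), array([461., 372.])]
0.0095 -0.02 [array([406., 379.]), array([397., 379.]), array([377., 379.]), array([349., 379.]), array([463., 379.])]
0.0095 -0.03 [array([406., 393.]), array([397., 393.]), array([375., 393.]), array([346., 393.]), array([466., 393.])]
-0.0095 0 [array([406., 398.]), array([398., 398.]), array([381., 398.]), array([357., 398.]), array([454., 398.])]
-0.0095 -0.005 [array([406., 404.]), array([398., 404.]), array([380., 404.]), array([356., 404.]), array([456., 404.])]
-0.0095 -0.01 [array([406., 411.]), array([398., 411.]), array([379., 411.]), array([354., 411.]), array([457., 411.])]
-0.0095 -0.015 [array([406., 419.]), array([398., 419.]), array([379., 419.]), array([353., 418.]), array([459., 418.])]
-0.0095 -0.02 [array([406., 426.]), array([397., 426.]), array([378., 426.]), array([351., 426.]), array([460., 426.])]
-0.0095 -0.03 [array([406., 443.]), array([397., 443.]), array([376., 443.]), array([348., 443.]), array([464., 443.])]
```

View pics/w5f.png

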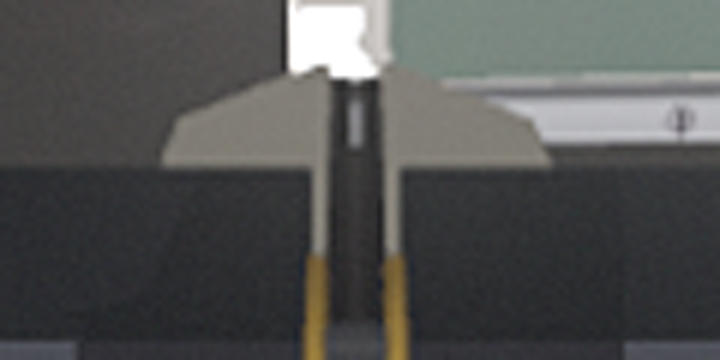

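The button is flat: the pin is about 25 mm to the -x side, with its top at z≈0.028–0.03. The glass front edge is about 22 mm behind the ledge, so it needs about 47.5 mm of push. I'll lower the fingertips into the empty lane behind it.

Emit:
play_rows --increments '[[[0,15,40,0,0],[0,30,80,0,0],[0,43,114,0,0],[0,43,114,-40,0],[0,43,114,-85,0],[0,43,114,-125,0],[0,43,114,-155,0],[0,43,114,-175,0],[0,43,114,-183,0],[0,43,114,-185,0]]]'

```text
clock: 8.95
ee_pos: [0.4909, 0.0272, 0.0425]
tcp_rot: [-0.123, -3.136, -0.0]
contact_force: [0.0, -0.5, 0.8]
finger_gap: 0.0005
```

Run:
```python
from h import *
st=get_state(); s=snapshot("wrist"); print(st['ee_pos'],st['contact_force'])
cv2.imwrite("pics/w6.png",cv2.resize(s['img'],(800,600),interpolation=cv2.INTER_CUBIC))
s=snapshot("scene"); cv2.imwrite("pics/sc6.png",cv2.resize(s['img'][150:250,210:330],None,fx=6,fy=6))
```

```text
[0.49094499 0.02722613 0.04248122] [ 0.03847618 -0.47317159  0.83588682]
```

View pics/w6.png

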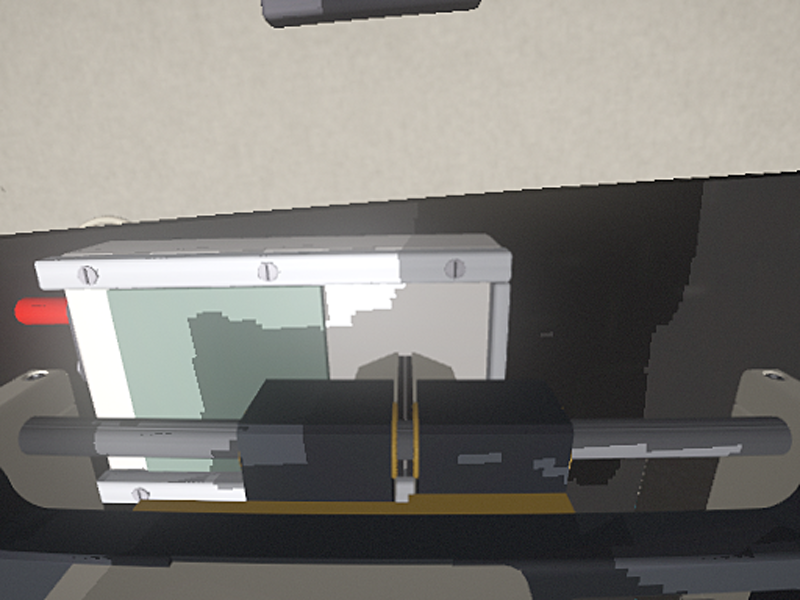

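View pics/sc6.png

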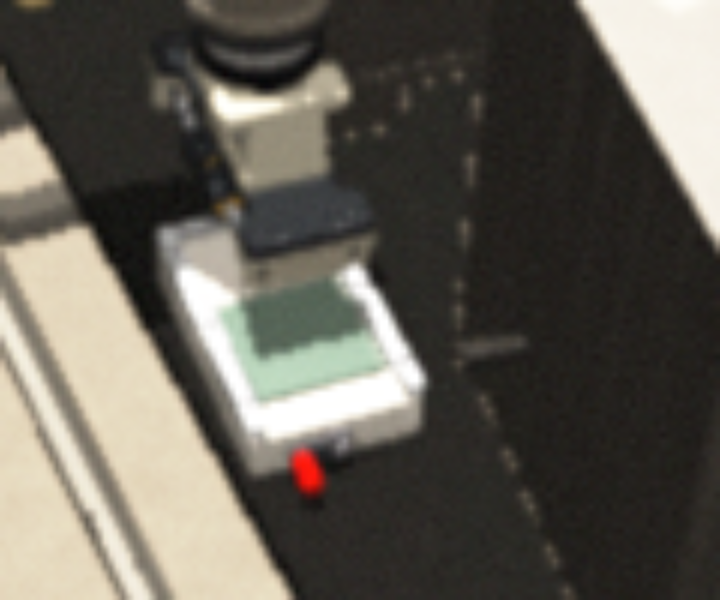

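Emit:
play_rows --increments '[[[0,-1,-7,0,0],[0,-1,-14,0,0],[0,-1,-18,0,0],[0,-2,-22,0,0],[0,-2,-26,0,0],[0,-2,-30,0,0],[0,-3,-34,0,0],[0,-3,-38,0,0],[0,-3,-42,0,0],[0,-3,-45,0,0]]]'

```text
clock: 10.05
ee_pos: [0.4888, -0.0179, 0.0438]
tcp_rot: [0.123, 3.139, 0.0]
contact_force: [-0.5, 2.3, 3.2]
finger_gap: 0.0005
```

Run:
```python
from h import *
st=get_state(); s=snapshot("wrist"); print(st['ee_pos'],st['contact_force'])
np.savez("w7.npz",**s,ee_pos=st['ee_pos'],tcp_rot=st['tcp_rot'])
cv2.imwrite("pics/w7.png",cv2.resize(s['img'],(800,600),interpolation=cv2.INTER_CUBIC))
```

```text
[ 0.4887802  -0.01786404  0.04384783] [-0.45884946  2.26810729  3.17428348]
```

View pics/w7.png

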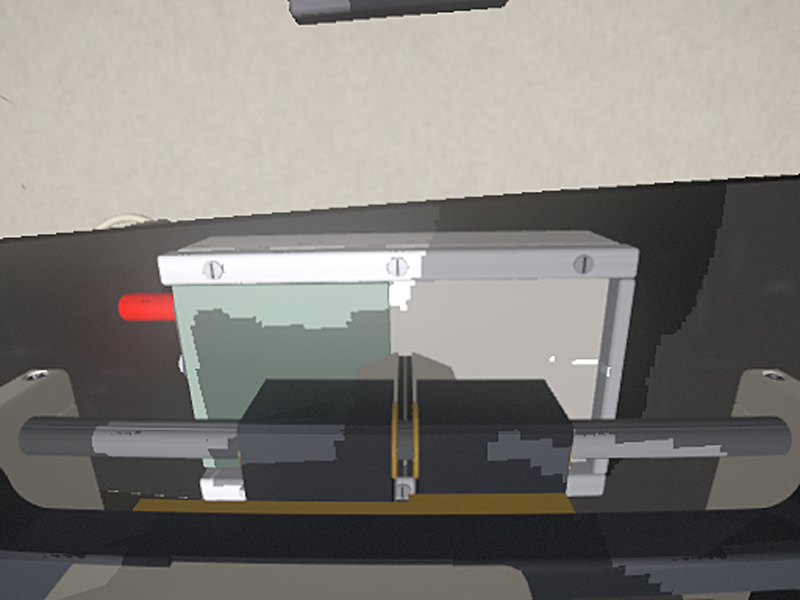

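Run:
```python
from h import *
s=np.load("w7.npz"); s={k:s[k] for k in s}; st=s
f=lambda u,v:(u/1.5625-.18,v/1.5625-.18)
for n,p,z in [("gRT",(391,290),.046),("gRM",(388,345),.046),("gFT",(178,290),.046),("gFM",(193,400),.046),("ledge",(178,290),.04),("stopT",(606,290),.05),("railT",(400,283),.05)]:
    print(n,np.round(at_z(s,f(*p),z,st),4))
cv2.imwrite("pics/w7c.png",cv2.resize(s['img'][165:305,95:295],None,fx=4,fy=4,interpolation=cv2.INTER_CUBIC))
```

```text
gRT [ 0.4524 -0.0205  0.046 ]
gRM [ 0.4738 -0.0235  0.046 ]
gFT [ 0.4462 -0.0986  0.046 ]
gFM [ 0.4916 -0.1033  0.046 ]
ledge [ 0.4477 -0.1019  0.04  ]
stopT [0.4572 0.0562 0.05  ]
railT [ 0.4489 -0.0169  0.05  ]
```

View pics/w7c.png

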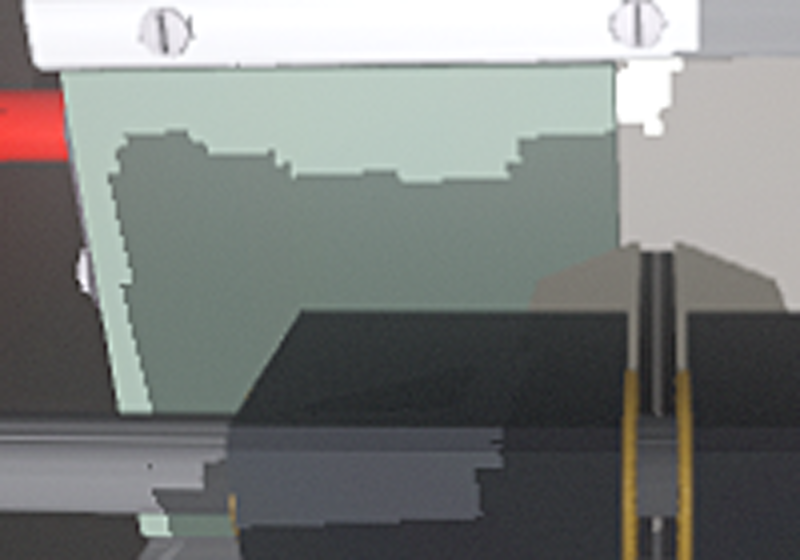

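The glass is sliding: its rear is at y≈-0.0245 and its front is now about at the ledge. The tips taper and the tool rides up a little (z 43.8). I'll back off, go slightly lower, and continue gently.

Emit:
play_rows --increments '[[[0,0,6,0,0],[0,0,6,-1.5,0],[0,0,3,-1.5,0],[0,0,0,-1.5,0],[0,0,-3,-1.5,0],[0,-1,-6,-1.5,0],[0,-1,-9,-1.5,0],[0,-1,-12,-1.5,0]]]'

```text
clock: 10.9
ee_pos: [0.4876, -0.03, 0.0423]
tcp_rot: [0.123, 3.139, 0.0]
contact_force: [-0.4, 0.9, -0.4]
finger_gap: 0.0001
```

Run:
```python
from h import *
st=get_state(); s=snapshot("wrist"); print(st['ee_pos'],st['contact_force'])
np.savez("w8.npz",**s,ee_pos=st['ee_pos'],tcp_rot=st['tcp_rot'])
cv2.imwrite("pics/w8.png",cv2.resize(s['img'],(800,600),interpolation=cv2.INTER_CUBIC))
```

```text
[ 0.4876442  -0.02995001  0.04226814] [-0.36297877  0.94653553 -0.42862935]
```

View pics/w8.png

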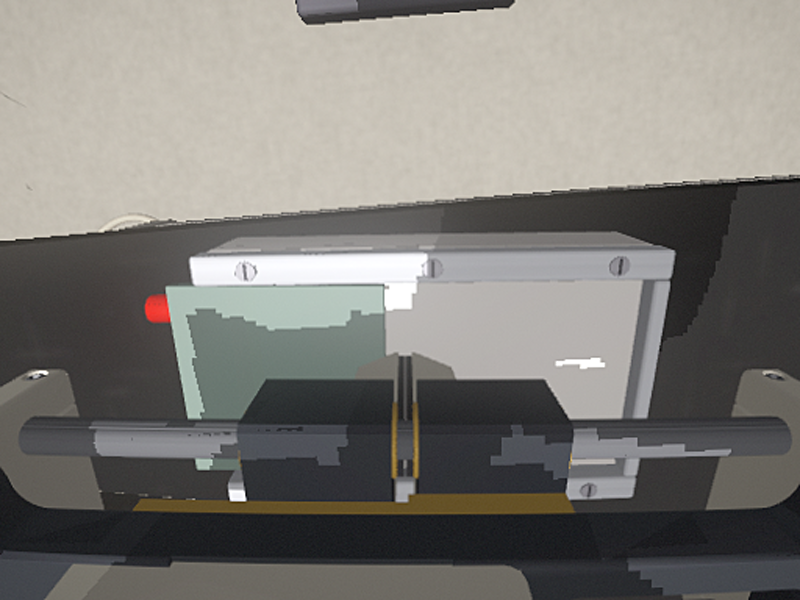

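Run:
```python
from h import *
s=np.load("w8.npz"); s={k:s[k] for k in s}; st=s
f=lambda u,v:(u/1.5625-.18,v/1.5625-.18)
for n,p,z in [("gRT",(384,290),.046),("gRM",(384,345),.046),("gFT",(167,290),.046),("gFM",(180,370),.046),("stopT",(641,290),.05),("stopM",(633,420),.05)]:
    print(n,np.round(at_z(s,f(*p),z,st),4))
```

```text
gRT [ 0.4506 -0.035   0.046 ]
gRM [ 0.4719 -0.037   0.046 ]
gFT [ 0.4443 -0.1139  0.046 ]
gFM [ 0.4764 -0.1166  0.046 ]
stopT [0.4565 0.0561 0.05  ]
stopM [0.5098 0.0576 0.05  ]
```

Emit:
play_rows --increments '[[[0,0,-3,0,0],[0,0,-6,0,0],[0,-1,-9,0,0],[0,-1,-11,0,0],[0,-1,-12,0,0],[0,-1,-12,0,0]]]'

```text
clock: 11.55
ee_pos: [0.4867, -0.0418, 0.0422]
tcp_rot: [-0.123, -3.139, -0.0]
contact_force: [-0.2, 0.3, 0.2]
finger_gap: 0.0005
```

Emit:
play_rows --increments '[[[0,0,4,0,0],[0,0,10,0,0],[0,1,16,0,0],[0,1,16,30,0],[0,0,16,75,0],[0,-15,10,120,0],[0,-30,-20,160,0],[0,-40,-50,190,0],[0,-40,-60,190,0],[0,-40,-60,190,0]]]'

```text
clock: 12.55
ee_pos: [0.4468, -0.1023, 0.2325]
tcp_rot: [0.126, 3.138, -0.001]
contact_force: [-0.1, 0.7, 0.3]
finger_gap: 0.0006
```

Run:
```python
from h import *
st=get_state(); s=snapshot("wrist"); print(st['ee_pos'],st['contact_force'])
np.savez("w9.npz",**s,ee_pos=st['ee_pos'],tcp_rot=st['tcp_rot'])
cv2.imwrite("pics/w9.png",cv2.resize(s['img'][110:250,170:390],None,fx=3.6,fy=3.6,interpolation=cv2.INTER_CUBIC))
for t,z in [("ledge_edge",.04),("thumb_pin",.024),("cover_glass",.04)]:
    for d in place_of("wrist",t)[:2]: print(t,d['xy'],d['confidence'],at_z(s,d['xy'],z,st))
```

```text
[ 0.44683518 -0.10227947  0.23253314] [-0.05661523  0.73612169  0.26635636]
ledge_edge [272.3, 196.1] 0.34 [ 0.48321284 -0.08830641  0.04      ]
thumb_pin [244.2, 177.7] 0.36 [ 0.45995854 -0.12337745  0.024     ]
cover_glass [271.1, 198.9] 0.92 [ 0.48690945 -0.0901108   0.04      ]
```

View pics/w9.png

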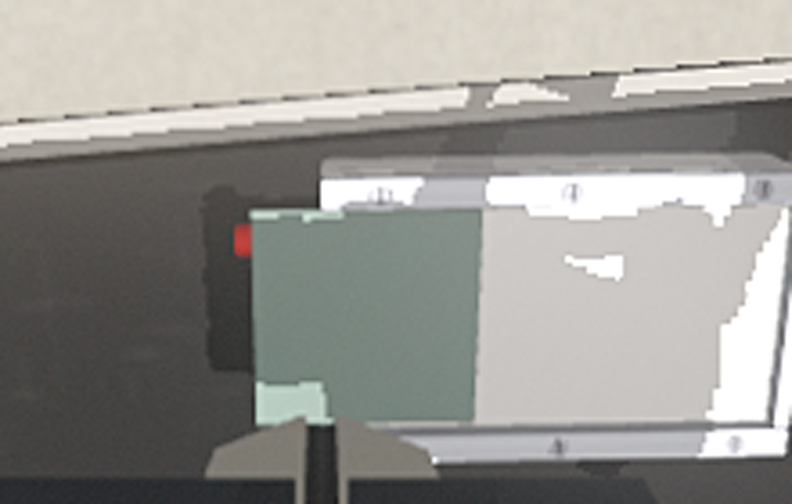

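Run:
```python
from h import *
s=np.load("w9.npz"); s={k:s[k] for k in s}; st=s
f=lambda u,v:(170+u/3.6-.36,110+v/3.6-.36)
e=np.array([.0745,.9972])
for n,p,z in [("railfrontT",(321,190),.05),("gFT",(250,215),.046),("gFM",(253,310),.046),("gFB",(257,420),.046),("gRT",(482,215),.046),("gRM",(478,310),.046),("gRB",(474,420),.046),("stopT",(783,215),.05),("stopB",(772,420),.05)]:
    q=at_z(s,f(*p),z,st);print(n,np.round(q,4),'along',round(float(q[:2]@e),4))
s=np.load("w5.npz"); s={k:s[k] for k in s}; st=s
print("w5")
for n,p,z in [("ledgeM",(280,310),.04),("railfrontT",(274,192),.05),("gFT",(341,215),.046),("gFM",(343,310),.046),("gFB",(345,415),.046),("gRM",(567,310),.046),("stopM",(740,310),.05)]:
    q=at_z(s,f(*p),z,st);print(n,np.round(q,4),'along',round(float(q[:2]@e),4))
```

```text
railfrontT [ 0.4356 -0.102   0.05  ] along -0.0692
gFT [ 0.4432 -0.127   0.046 ] along -0.0937
gFM [ 0.4774 -0.1294  0.046 ] along -0.0935
gFB [ 0.5197 -0.1322  0.046 ] along -0.0931
gRT [ 0.4495 -0.0477  0.046 ] along -0.014
gRM [ 0.4838 -0.0502  0.046 ] along -0.014
gRB [ 0.5261 -0.0531  0.046 ] along -0.0137
stopT [0.4566 0.0548 0.05  ] along 0.0886
stopB [0.5333 0.0551 0.05  ] along 0.0947
w5
ledgeM [ 0.4812 -0.1043  0.04  ] along -0.0681
railfrontT [ 0.4364 -0.1019  0.05  ] along -0.0691
gFT [ 0.4469 -0.0801  0.046 ] along -0.0466
gFM [ 0.4809 -0.0819  0.046 ] along -0.0458
gFB [ 0.5209 -0.084   0.046 ] along -0.045
gRM [ 0.487  -0.0036  0.046 ] along 0.0327
stopM [0.4903 0.0559 0.05  ] along 0.0923
```

Run:
```python
from h import *
s=np.load("w9.npz"); s={k:s[k] for k in s}; st=s
f=lambda u,v:(170+u/3.6-.36,110+v/3.6-.36)
for u in (265,300,360,420,465): print(u,np.median([at_d(s,f(u+a,290+b),st)[2] for a in(-6,0,6) for b in (-20,0,20)]).round(4))
print(get_state()['contact_force'])
s=snapshot("scene"); cv2.imwrite("pics/sc9.png",cv2.resize(s['img'][100:340,190:350],None,fx=3,fy=2.5))
close_job()
```

```text
265 0.0459
300 0.046
360 0.0458
420 0.0454
465 0.0458
[-0.57952312  0.32979152 -1.12347243]
the job is handed in; nothing more can be done
```

View pics/sc9.png

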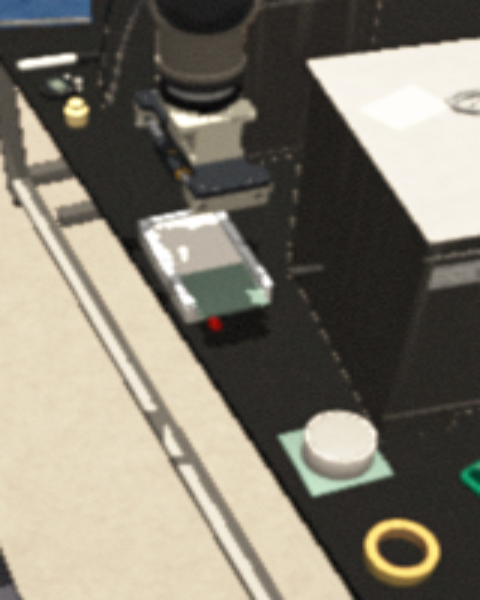

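The job is handed in: the turn-button is down and the cover glass overhangs the open end by about 24–25 mm. It took about 12.6 s. The arm is clear of everything, and the highest contact force I read was about 5 N, when the button reached its stop.

- **Button:** I turned it toward the rack's -x side with the shut fingertips, then pressed it down to its stop. The last clear check put the pin about 25 mm to the side with its top about 28–30 mm above the bench.
- **Glass:** I then pushed it about 47 mm along the lane from behind. Its top measures 45.4–46.0 mm above the bench from front to rear, so it lies flat.
- **Push:** The tapered fingertips rode up by about 1 mm partway. I backed off, went slightly lower, and the rest of the push was smooth.
- **Disagreement on the overhang:** Measured against the ledge and rail front it is about 24–25 mm, and the network's ledge and glass points give about 23–24 mm. Measuring from the rear stop gives only about 21–22 mm, but glare blurred that edge, so I trusted the ledge.
- **Bystanders:** The last picture shows the other things still standing on the bench. I only looked and did not measure their positions.

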